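# Dock the card terminal on its charger

## Robot

A 7-joint arm with a two-finger parallel gripper is mounted at the origin on a cart in front of the work surface, level with it; the furniture and walls round the work are solid. World frame = base frame: x ahead of the robot, y to its left, z up, the work surface at z = 0. Lengths are in m, angles in rad, forces in N, time in s.
With the tool pointing down it reaches from about 0.425 to 0.825 m from the base axis. Payload 3.6 kg.
Tool frame: the origin (TCP) lies between the finger pads; the fingertips stand 22 mm ahead of it and the grasp point (between the pads) lies 3 mm ahead of it; z points along the fingers, y is the line along which they close (so a half turn about z gives the same grasp; the last joint's range is limited). The gripper opens to 85 mm and grips with 20 to 120 N. Pads are 22 mm wide; open, the fingers measure 114 mm over their backs; the gripper's body (76 mm by 85 mm) begins 54 mm behind the grasp point. The pads swing forward as they close: fully open they stand 13 mm farther back than shut.
Start: joints at [-0.026, 0.615, -0.013, 1.423, 0.008, 1.103, -0.04], TCP at [0.65, 0, 0.253] pointing down, gripper open.
Joint ranges: [-3.12, 3.12], [-0.3, 2.06], [-1.34, 1.32], [0.26, 2.42], [-1.36, 4.5], [0.01, 1.98], [-2.84, 2.84]. Speed limits (rad/s): [2.79, 2.79, 3.14, 3.14, 3.14, 3.14, 3.14].

## Interface

Orientations are given as a unit quaternion [w, x, y, z].
In Python, from plant import arm gives the robot as it stands. The module is installed in compiled form; this text tells all that it offers.
- The arm moves only by the tool jog_arm, never from a script. Its argument "moves" is one flat list of numbers, 5 for each row, row after row: the closure, from 0 (fully open) to 1 (shut), then the shift along the tool's x, y, z normalised to -1 to 1, where 1 is 0.4 m, then the turn about the tool's z normalised to -1 to 1, where 1 is 360 degrees. In form: [gripper, dx, dy, dz, turn, gripper, dx, dy, dz, turn, ...]. A call has 1 to 20 rows; each row is the pose to reach, as a shift and turn from the pose commanded when the call began, along the tool's axes at that moment, turning the shorter way round; what a row does not reach only later rows make up. A row lasts 1/8 s, in which the tool goes at most 62.5 mm and 10.7 degrees, less where a joint would pass 70% of its speed; a pose out of reach is approached as far as the arm can. A call with a number of a shift or a turn outside -1 to 1 is refused whole. A call with a gripper value outside its range is refused whole. The fingers move at their own pace and stop on an object; "grip_force" is the grip in N (left out, the last holds). Time passes only in rows, so rows that repeat a pose let the fingers close. It gives the time, the measured TCP pose, the force, the opening and the grip force at its end, in the units of the state.
- arm.get_obs(): the state, without advancing time (a new reading comes with each control period).
- arm.camera(name): name is "scene" or "side" or "wrist"; returns a dict with "color" (480x640x3 uint8, red, green, blue), "z_map" (480x640 float32, m along the optical axis (not along the pixel's ray), 0 where there is no reading), "vertical_fov" (degrees; the focal length in pixels is half the picture's height over the tangent of half this angle, whatever the lens; pixels are square), "cx", "cy" (the principal point, pixels), "pose" (4x4, takes a point from camera to world coordinates). Camera axes: x right, y up, looking along -z (the intrinsics and any distortion apply to the point x, -y, -z); pixel columns grow to the right and rows downward; lengths in m; the calibration is good to about 2 mm. A picture is of the moment at which its call begins.
- arm.hand_in(): hands the job in; it is judged then, once.
The state is a dict: "time": time; "qpos": joint angles; "qd": joint speeds; "joint_efforts": joint torques, N m; "eef_pos": TCP position; "tcp_rot": TCP orientation; "contact_force": force on the tool from outside, world axes, zero at the start; "torque": the same for the moment, N m; "width": finger opening in m; "finger_force": force on a finger pad.
Only numpy, scipy, OpenCV 4.12 (cv2) and the standard library are available. Lean on these libraries where they do the work, as an engineer would, in place of code of your own. Each camera call takes 0.05 s, during which the arm holds its last target. There are 200 camera calls.

## Task

Put the card terminal that lies loose on the near half of the desk (not the one behind the monitor) back on its grey charging dock: hook the tongue at its screen end fully into the slot of the dock's end wall, then press its keypad end down onto the two alignment pegs until the orange spring latch snaps over it. It must end up lying flat and locked in; leave the other things on the desk where they are.

Things in the scene. Friction and masses are not known exactly. Their poses are not given: they have to be found in the camera images.
- terminal: black payment terminal with keys and a screen, loose, 0.32 kg, lying face up. Body 160 long (own x), 68 wide (y), 40 high: a 12 mm battery back under the 28 mm reader. Origin: centre of the underside; z up, +x to the toe (screen end); end faces at x = +-80. Grasp it across its width near the middle, e.g. 28 mm above the underside.
- toe_tip (a point): tip of the terminal's tongue, which sticks 9 mm out of the toe's end face: x = 80 to 89 mm from the terminal's origin, 40 mm wide, 1 to 7 mm above the underside; the point is at x = 89, 4 mm up
- heel_top (a point): the spot on the terminal's top face to press, near its heel (keypad end): 62 mm behind its origin (x = -62), 40 mm above the underside
- dock: grey charging dock, fixed to the desk. Base plate x = -114 to +98 mm, 90 wide; its floor lies 10 mm above the desk. Origin: on the desk under the centre of the seated terminal; z up, +x to the toe wall. The seated terminal's origin is 10 mm above the dock's, with the same yaw.
- dock_seat (a point): point on the dock's floor, 10 mm above the dock's origin, where the centre of the terminal's underside comes; same axes as the dock. A terminal hooked in and let go lies toe on the floor, heel on the latch, 12 to 20 mm up. If it is over 1.5 mm short of home the heel stands on the latch's flat top and cannot go down: push it on to the toe wall
- dock_slot (a point): mouth of the tongue's slot, on the inner face of the toe wall: 81.2 mm ahead of the dock's origin, 4 mm above the floor. The slot is 46 mm wide, 9.5 mm high from the floor up, and runs through the wall (x = 81.2 to 96 mm, 88 mm wide, top 14.5 mm above the floor)
- latch (a joint): orange spring latch behind the heel, in m: 0 sprung out (free or locked), to 0.007 pushed back. Its nose reaches to x = -83 mm, 24 mm wide, top 20 mm above the floor. The heel pressed down drives it back some 4 mm, then it springs out over the ledge; takes about 5 to 8 N on heel_top
- thread_cone: dark blue thread cone, 57 mm wide, 112 mm high, standing; origin at its foot; leave alone
- green_spool: green thread spool, 32 mm wide, 44 mm high, standing; origin at its foot; leave alone
- blue_spool: blue thread spool, 32 mm wide, 40 mm high, standing; origin at its foot; leave alone
- call_bell: chrome counter bell, 68 mm wide, 55 mm high; origin at its foot; leave alone
- chalk: white piece of tailor's chalk, 26x43x8 mm; origin at the centre of its underside; leave alone
- heel_ledge (a point): tip of the ledge at the terminal's heel that the latch snaps over: x = -80 to -87 mm, 30 mm wide, 0 to 6 mm above the underside; the point is at x = -87, 6 mm up
- sockets (a point): midway between the two round sockets in the terminal's underside: they are 11.5 mm wide, 12 mm deep, at x = -50 mm, y = +-20 mm from the terminal's origin
- dock_pegs (a point): midway between the two steel pegs on the dock's floor, at x = -50 mm, y = +-20 mm from its origin: 9.5 mm thick, 8 mm high, tapered to 4.4 mm at the tip

How it is judged:
On the way:
1. the terminal's tongue is in the slot of the toe wall, at least 4 mm deep (x of toe_tip in the frame of dock_slot above 0.004 m and z of toe_tip in the frame of dock_slot between -0.006 and 0.004 m and y of toe_tip in the frame of dock_slot between -0.008 and 0.008 m), for 0.1 s.
At the end, for the whole second after the job is handed in: the terminal lies still and flat on the dock's floor (within 2 mm in height and 1 degree), its sockets on the pegs (within 3.5 mm and 2 degrees of the seat), its tongue at least 4 mm in the slot, and the latch sprung out again over the heel ledge (within 1.2 mm of its rest place) (horizontal distance between terminal and dock_seat below 0.0035 m and z of terminal in the frame of dock_seat below 0.002 m and x of toe_tip in the frame of dock_slot above 0.004 m and distance between toe_tip and dock_slot below 0.012 m and angle between the x axis of terminal and the x axis of dock, either way round below 0.035 rad and angle between terminal's own z axis and vertical below 0.017 rad and value of joint latch below 0.0012 m and linear speed of terminal below 0.01 m/s); the robot touches nothing.
It fails at once if one of the other loose things on the desk is moved by more than 3 cm (distance of any of thread_cone, green_spool, blue_spool, call_bell, chalk from where it was at the start of the episode above 0.03 m).
It also fails if it takes over 46 s, if anything falls off the work surface, if the arm or the gripper's body presses on something with over 40 N, if the wrist force passes 120 N, or if a joint passes its speed limit or range.

## Working session

There is one attempt and no reset: what is moved stays moved. The work goes in short steps, Python scripts to look and compute and a tool call to move; the robot and the scene stay as the last step left them, time stands still between calls to the robot, and variables do not carry over. Pictures are saved under pics/ and viewed, at most 11 in all, crops included, and the job is handed in when it is done.

Besides the shell and the picture viewer there is one more tool, called by a JSON object that holds its "fn" and its "kwargs". jog_arm: Moves the arm, as the interface text tells. Scaled input: -1 to 1 covers 0.4 m each way for a shift and 360 degrees each way for a turn. Its arguments: {"type":"object","properties":{"moves":{"type":"array","items":{"type":"number","minimum":-1,"maximum":1}},"grip_force":{"type":"number"}},"required":["moves"]}

```bash
mkdir -p pics; cat > h.py <<'E'
import numpy as np, cv2
from plant import arm
def shot(n,tag):
    c=arm.camera(n); np.savez(f'pics/{tag}.npz',**{k:np.asarray(v) for k,v in c.items()})
    cv2.imwrite(f'pics/{tag}.png',cv2.cvtColor(c['color'],cv2.COLOR_RGB2BGR)); return c
def cloud(c):
    H,W=c['z_map'].shape; f=H/2/np.tan(np.radians(float(c['vertical_fov']))/2)
    v,u=np.mgrid[:H,:W]; z=c['z_map']
    p=np.stack([(u-c['cx'])/f*z,-(v-c['cy'])/f*z,-z],-1)
    P=c['pose']; return p@P[:3,:3].T+P[:3,3]
E
python3 - <<'E'
from h import *
print(arm.get_obs())
for n in('scene','side','wrist'):
    c=shot(n,n+'0'); print(n,c.keys(),c['vertical_fov'],c['cx'],c['cy'],c['pose'].round(3).tolist())
E
```

```text
{'time': 0.0, 'qpos': array([-0.02651521,  0.61592642, -0.01263495,  1.4249601 ,  0.00807562,
        1.10338361, -0.04040697]), 'qd': array([-5.07103623e-04, -3.52871654e-04, -8.44889397e-05,  2.33203415e-03,
        1.28774504e-03,  8.31803517e-04, -1.11318199e-03]), 'joint_efforts': array([ 1.38264377e-04, -4.69217670e+01,  2.59523503e-01, -1.71036780e+01,
        1.00907375e-02,  9.80606623e-03,  4.10031795e-07]), 'eef_pos': array([6.49268776e-01, 3.52719184e-05, 2.52113060e-01]), 'tcp_rot': array([-0.00092679,  0.70707811,  0.70713423, -0.00093161]), 'contact_force': array([ 0.47453072, -0.89406812,  0.35116273]), 'torque': array([ 0.03757574, -0.00446828,  0.02280566]), 'finger_force': 0.0, 'width': 0.08523793387828868}
scene dict_keys(['color', 'z_map', 'vertical_fov', 'cx', 'cy', 'pose']) 51.13805257935799 320.5664414259539 239.44496798981842 [[-0.858, 0.189, -0.478, 0.092], [-0.514, -0.327, 0.793, 0.56], [-0.007, 0.926, 0.378, 0.445], [0.0, 0.0, 0.0, 1.0]]
side dict_keys(['color', 'z_map', 'vertical_fov', 'cx', 'cy', 'pose']) 48.63478495910927 318.49772389555886 235.47733937677413 [[-0.988, 0.038, -0.149, 0.399], [-0.151, -0.414, 0.898, 0.837], [-0.028, 0.91, 0.415, 0.528], [0.0, 0.0, 0.0, 1.0]]
wrist dict_keys(['color', 'z_map', 'vertical_fov', 'cx', 'cy', 'pose']) 60.16962307299042 314.0824591517651 233.18073756008036 [[1.0, 0.001, 0.003, 0.651], [-0.001, 0.966, 0.26, 0.066], [-0.002, -0.26, 0.966, 0.373], [0.0, 0.0, 0.0, 1.0]]
```

View pics/scene0.png

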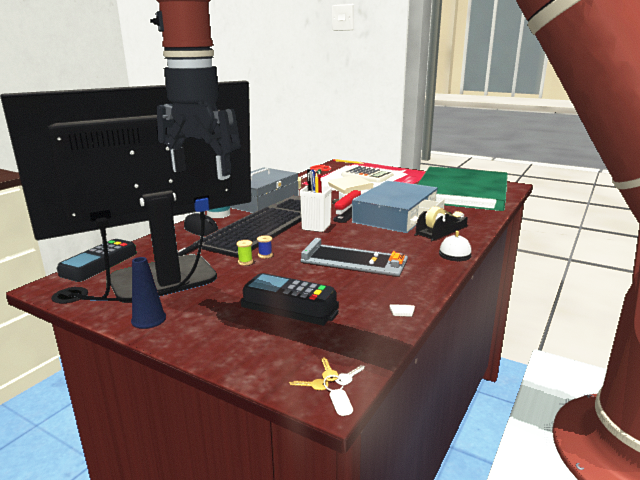

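View pics/side0.png

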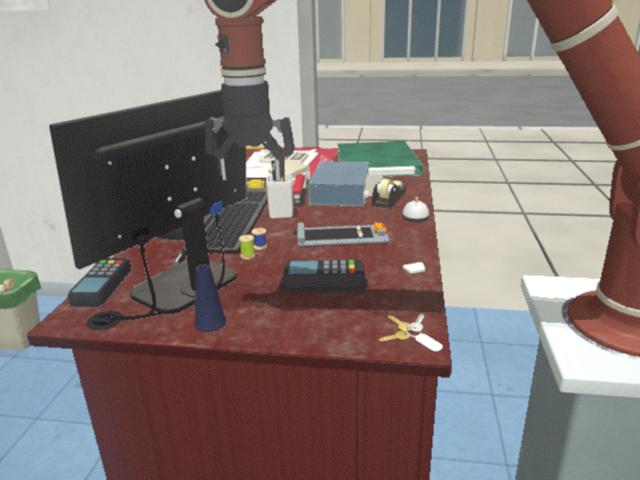

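View pics/wrist0.png

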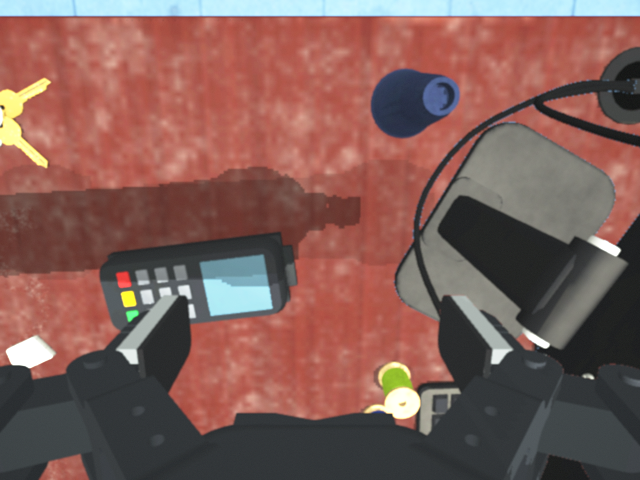

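The wrist picture shows the terminal at about (100–295, 235–328), with its toe to the right (+x) and the tongue at (290, 265). The scene picture shows the dock at (303–408, 238–275): toe wall on the left, latch (orange) at (397, 257).

```bash
python3 - <<'E'
from h import *
def L(t): return dict(np.load(f'pics/{t}.npz'))
for t,box in (('wrist0',(95,230,305,335)),('scene0',(235,265,345,325)),('side0',(275,255,375,298))):
    c=L(t);p=cloud(c);x0,y0,x1,y1=box
    q=p[y0:y1,x0:x1].reshape(-1,3); d=p[y0-5:y1+15,x0:x1].reshape(-1,3); d=d[abs(d[:,2])<.012]
    m=q[(q[:,2]>.025)&(q[:,2]<.05)]
    r=cv2.minAreaRect(m[:,:2].astype('f4')*1000); print('term',t,len(m),np.median(m[:,2]),np.percentile(m[:,2],[5,95]).round(4),r,'desk z',np.median(d[:,2]))
for t,box in (('scene0',(295,230,415,280)),('side0',(290,215,395,250))):
    c=L(t);p=cloud(c);x0,y0,x1,y1=box
    q=p[y0:y1,x0:x1].reshape(-1,3)
    for lo,hi in((.005,.04),(.018,.03),(.006,.0145)):
        m=q[(q[:,2]>lo)&(q[:,2]<hi)]; r=cv2.minAreaRect(m[:,:2].astype('f4')*1000); print('dock',t,lo,len(m),r,np.median(m,0).round(4))
    img=cv2.imread(f'pics/{t}.png')[y0:y1,x0:x1]
    cv2.imwrite(f'pics/{t}d.png',cv2.resize(img,None,fx=6,fy=6,interpolation=2))
E
```

```text
term wrist0 11872 0.0407024805919419 [0.0331 0.0429] ((544.7296142578125, -73.66323852539062), (157.17266845703125, 66.19996643066406), 6.9040141105651855) desk z 0.0003953822408645502
term scene0 2253 0.03968802770938079 [0.0274 0.0424] ((539.2216796875, -73.98330688476562), (157.14071655273438, 69.6769027709961), 7.7647480964660645) desk z -2.7028513439053548e-06
term side0 1766 0.03933425573272037 [0.0274 0.0423] ((542.8516235351562, -72.378173828125), (160.203857421875, 71.85708618164062), 6.79838228225708) desk z -0.00024855655090877393
dock scene0 0.005 2070 ((523.298583984375, -312.39422607421875), (367.4345703125, 202.93771362304688), 55.382225036621094) [ 0.5297 -0.2954  0.0104]
dock scene0 0.018 291 ((530.9593505859375, -300.82421875), (206.45712280273438, 91.13533020019531), 9.728774070739746) [ 0.6118 -0.3052  0.024 ]
dock scene0 0.006 1671 ((546.3927612304688, -377.76922607421875), (210.73464965820312, 246.70477294921875), 12.031413078308105) [ 0.5298 -0.2944  0.0102]
dock side0 0.005 1565 ((537.8485717773438, -300.093017578125), (220.26515197753906, 97.69194793701172), 11.067292213439941) [ 0.5348 -0.2949  0.0098]
dock side0 0.018 205 ((532.1474609375, -299.0357360839844), (206.02586364746094, 91.90044403076172), 10.589554786682129) [ 0.6144 -0.3051  0.0235]
dock side0 0.006 1282 ((537.8485717773438, -300.093017578125), (220.26515197753906, 97.69194793701172), 11.067292213439941) [ 0.5344 -0.2946  0.0095]
```

View pics/scene0d.png

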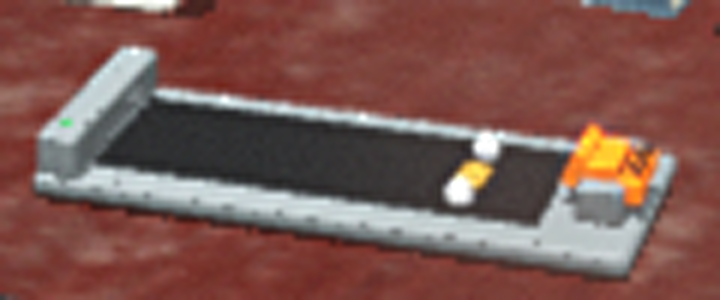

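The crop shows the grey toe wall on the left, the pegs at about (472, 170) and the orange latch at (610, 165). I'll move the wrist camera over the dock to get a close measurement.

{"fn": "jog_arm", "kwargs": {"moves": [0, -0.14, -0.06, 0, 0, 0, -0.28, -0.12, 0, 0, 0, -0.42, -0.18, 0, 0, 0, -0.56, -0.24, 0, 0, 0, -0.7, -0.29, 0, 0, 0, -0.7, -0.29, 0, 0, 0, -0.7, -0.29, 0, 0, 0, -0.7, -0.29, 0, 0]}}

```text
time: 1.15
eef_pos: [0.5349, -0.2777, 0.2531]
tcp_rot: [-0.001, 0.706, 0.708, 0.001]
contact_force: [-1.1, 0.6, -0.9]
width: 0.0854
finger_force: 0.0
```

```bash
python3 - <<'E'
from h import *
o=arm.get_obs(); print(o['time'],o['eef_pos'],o['qd'].round(3))
c=shot('wrist','w1')
E
```

```text
1.15 [ 0.53494779 -0.27770438  0.25310331] [-0.007 -0.001  0.004 -0.002  0.005 -0.001 -0.002]
```

View pics/w1.png

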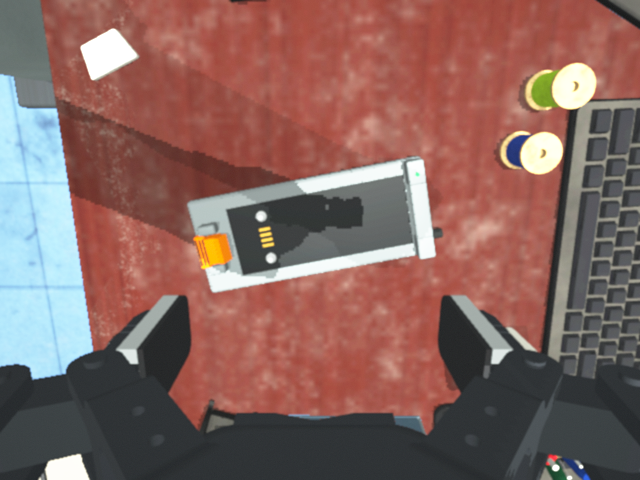

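The wrist picture shows the dock: latch at (212, 250), pegs at (261, 216) and (271, 258), toe wall from (413, 160) to (427, 257).

```bash
cat >> h.py <<'E'
def onplane(c,uv,z):
    f=240/np.tan(np.radians(float(c['vertical_fov']))/2); P=c['pose']
    d=P[:3,:3]@np.array([(uv[0]-c['cx'])/f,-(uv[1]-c['cy'])/f,-1]); return P[:3,3]+d*(z-P[2,3])/d[2]
E
python3 - <<'E'
from h import *
c=dict(np.load('pics/w1.npz')); p=cloud(c); q=p[140:300,170:450].reshape(-1,3)
desk=np.median(q[abs(q[:,2])<.004][:,2]); print('desk',desk)
for lo,hi in((.006,.04),(.0065,.0135),(.019,.03),(.025,.04)):
    m=q[(q[:,2]>lo)&(q[:,2]<hi)]; print(lo,len(m),cv2.minAreaRect(m[:,:2].astype('f4')*1000),np.median(m,0).round(4))
a,b=onplane(c,(261,216),.018),onplane(c,(271,258),.018); print('pegs',a,b,np.linalg.norm(a-b),np.degrees(np.arctan2(*(a-b)[:2])), (a+b)/2)
img=cv2.imread('pics/w1.png')[150:300,180:450]; cv2.imwrite('pics/w1c.png',cv2.resize(img,None,fx=2.95,fy=2.95,interpolation=2))
E
```

```text
desk 0.00021521313061367842
0.006 22606 ((538.6495361328125, -303.66851806640625), (221.93121337890625, 90.31848907470703), 11.343792915344238) [ 0.5368 -0.3016  0.0106]
0.0065 19207 ((538.6495361328125, -303.66851806640625), (221.93121337890625, 90.31848907470703), 11.343792915344238) [ 0.5358 -0.3006  0.0104]
0.019 3001 ((533.9254150390625, -304.16461181640625), (207.7356719970703, 87.67594909667969), 11.259432792663574) [ 0.6201 -0.3069  0.0245]
0.025 1109 ((534.3461303710938, -304.72784423828125), (205.0931396484375, 86.47077941894531), 11.830044746398926) [ 0.4575 -0.3136  0.0259]
pegs [ 0.48922548 -0.29192557  0.018     ] [ 0.49706487 -0.3307698   0.018     ] 0.03962739135403919 -11.40994933252717 [ 0.49314518 -0.31134768  0.018     ]
```

View pics/w1c.png

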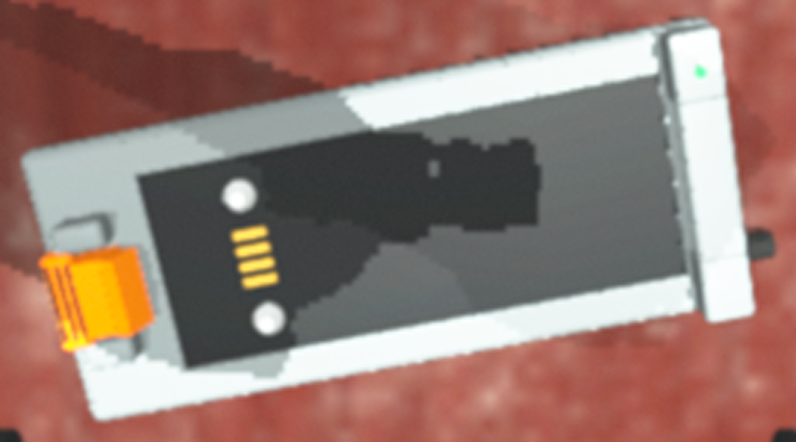

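```bash
python3 - <<'E'
from h import *
c=dict(np.load('pics/w1.npz'))
C=lambda u,v:(180+u/2.95-.33,150+v/2.95-.33)
for n,u,z in (('wall in A',(668,35),.0245),('in B',(707,318),.0245),('out A',(712,25),.0245),('out B',(752,312),.0245),('base A',(25,157),.01),('base B',(100,418),.01),('peg',(238,195),.015),('peg',(268,318),.015)):
    print(n,onplane(c,C(*u),z).round(4))
p=cloud(c).reshape(-1,3); yaw=np.radians(11.4); R=np.array([[np.cos(yaw),-np.sin(yaw)],[np.sin(yaw),np.cos(yaw)]])
o=np.array([.542,-.3025]); l=(p[:,:2]-o)@R*1000; z=p[:,2]*1000
def ext(n,m,ax): print(n,m.sum(),np.percentile(l[m][:,ax],[0,2,50,98,100]).round(1))
ins=(abs(l[:,0])<130)&(abs(l[:,1])<60)
w=ins&(z>22.5)&(z<27)&(l[:,0]>60); ext('wall x',w,0); ext('wall y',w,1)
b=ins&(z>7)&(z<13)&(abs(l[:,0])<75); ext('base y',b,1)
b=ins&(z>7)&(z<13)&(abs(l[:,1])>20)&(abs(l[:,1])<40)&(l[:,0]<0); ext('base x',b,0)
for s in(1,-1):
    g=(abs(l[:,0]+50)<9)&(abs(l[:,1]-20*s)<9)&(z>15.5)&(z<22); ext('pegx',g,0); ext('pegy',g,1)
e=[]
for k in range(-70,71,5):
    b=ins&(z>7)&(z<13)&(abs(l[:,0]-k)<2.5); e.append((k,l[b][:,1].min(),l[b][:,1].max()))
e=np.array(e); print('slopes deg',np.degrees(np.polyfit(e[:,0],e[:,1:],1)[0]))
# terminal from wrist0
c=dict(np.load('pics/wrist0.npz')); p=cloud(c)[225:335,90:310].reshape(-1,3); z=p[:,2]*1000
for yd in (6.9,):
  y=np.radians(yd); R=np.array([[np.cos(y),-np.sin(y)],[np.sin(y),np.cos(y)]]); l=(p[:,:2]-[.544,-.0735])@R*1000
  t=(z>32)&(z<46); ext('tx',t,0); ext('ty',t,1)
  e=[]
  for k in range(-65,66,5):
    b=t&(abs(l[:,0]-k)<2.5); e.append((k,l[b][:,1].min(),l[b][:,1].max()))
  e=np.array(e); print(np.degrees(np.polyfit(e[:,0],e[:,1:],1)[0])); print(e[::3].round(1).tolist())
  m=(z>1.5)&(z<9)&(l[:,0]>70)&(abs(l[:,1])<32); ext('tongue x',m,0); ext('tongue y',m,1)
E
```

```text
wall in A [ 0.6126 -0.2437  0.0245]
in B [ 0.6293 -0.3278  0.0245]
out A [ 0.6248 -0.2408  0.0245]
out B [ 0.6427 -0.3259  0.0245]
base A [ 0.4236 -0.2819  0.01  ]
base B [ 0.4411 -0.3667  0.01  ]
peg [ 0.4883 -0.2924  0.015 ]
peg [ 0.4963 -0.3313  0.015 ]
wall x 1669 [80.3 80.9 87.7 94.8 95.5]
wall y 1669 [-44.1 -41.9   1.9  41.9  43.5]
base y 15641 [-45.2 -42.4   2.2  42.9  44.6]
base x 5007 [-114.3 -111.1  -55.    -2.1   -0. ]
pegx 51 [-53.9 -53.5 -50.3 -47.6 -47.5]
pegy 51 [15.9 16.1 19.9 22.8 23. ]
pegx 51 [-54.  -53.8 -49.7 -47.1 -46.4]
pegy 51 [-22.9 -22.8 -19.5 -16.3 -16.1]
slopes deg [-0.07430996  0.05822811]
tx 11422 [-77.9 -73.4  11.3  76.2  79.3]
ty 11422 [-33.3 -30.3   5.8  31.4  32.8]
[-9.74070385  0.27427522]
[[-65.0, -28.5, 31.9], [-50.0, -17.5, 31.9], [-35.0, -12.9, 31.6], [-20.0, -3.6, 32.5], [-5.0, -32.9, 31.9], [10.0, -33.3, 32.4], [25.0, -33.0, 32.7], [40.0, -33.1, 32.6], [55.0, -32.7, 32.8]]
tongue x 511 [ 70.4  75.3  83.5  99.7 104.5]
tongue y 511 [-31.9 -27.7   0.3  31.4  31.7]
```

Dock: origin about (0.5417, −0.3025), yaw 11.4°. The pegs and wall fit to under 1 mm. Terminal: origin about (0.5447, −0.0737), yaw 7.1°, size checks out. I'll move above the terminal with tool x pointing to the toe.

{"fn": "jog_arm", "kwargs": {"moves": [0, 0.1, 0, 0.05, 0.028, 0, 0.2, 0.005, 0.1, 0.056, 0, 0.3, 0.01, 0.15, 0.084, 0, 0.4, 0.02, 0.2, 0.112, 0, 0.46, 0.025, 0.25, 0.14, 0, 0.5, 0.025, 0.28, 0.168, 0, 0.51, 0.025, 0.3, 0.196, 0, 0.51, 0.025, 0.32, 0.224, 0, 0.51, 0.025, 0.32, 0.23, 0, 0.51, 0.025, 0.32, 0.23, 0, 0.51, 0.025, 0.32, 0.23], "grip_force": 40}}

```text
time: 2.58
eef_pos: [0.5443, -0.0759, 0.1258]
tcp_rot: [-0.0, 0.998, 0.064, 0.0]
contact_force: [0.4, -0.6, -0.3]
width: 0.0851
finger_force: 0.0
```

```bash
python3 - <<'E'
from h import *
from scipy.spatial.transform import Rotation as Ro
o=arm.get_obs(); R=Ro.from_quat(o['tcp_rot'],scalar_first=True).as_matrix(); print(o['eef_pos'],'tool x yaw',np.degrees(np.arctan2(R[1,0],R[0,0])))
c=shot('wrist','w2'); p=cloud(c).reshape(-1,3); z=p[:,2]*1000
y=np.radians(7.1); Q=np.array([[np.cos(y),-np.sin(y)],[np.sin(y),np.cos(y)]]); l=(p[:,:2]-[.5447,-.0737])@Q*1000
t=(z>30)&(z<46)&(abs(l[:,0])<100)&(abs(l[:,1])<38); print(t.sum(),l[t].min(0),l[t].max(0), np.percentile(l[t],[1,99],0))
m=t&(l[:,0]>30)
e=np.array([(k,*np.percentile(l[m&(abs(l[:,0]-k)<2.5)][:,1],[1,99])) for k in range(35,71,5)]); print(e.round(1).tolist())
E
```

```text
[ 0.54426652 -0.07592635  0.12575713] tool x yaw 7.2922330487281695
35427 [-78.18180517 -35.63070801] [77.77398292 32.70079421] [[-74.99940072 -34.16952483]
 [ 76.10446939  31.16728049]]
[[35.0, -34.3, 31.2], [40.0, -34.0, 31.5], [45.0, -34.4, 31.4], [50.0, -34.2, 31.0], [55.0, -33.9, 31.5], [60.0, -34.3, 31.2], [65.0, -34.1, 31.0], [70.0, -32.8, 30.1]]
```

View pics/w2.png

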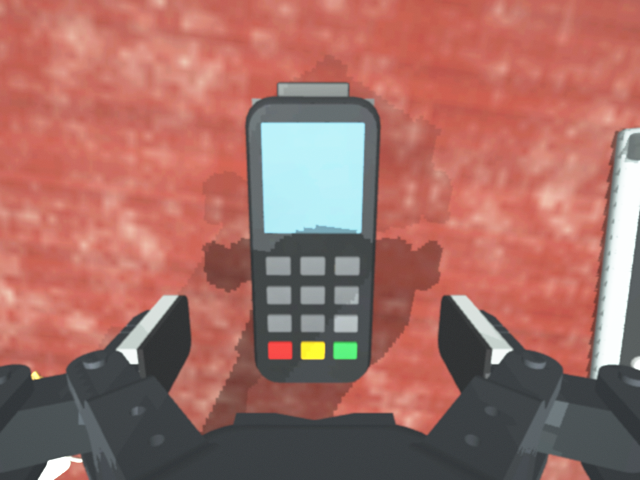

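The wrist view shows the terminal centred between the fingers: tongue at (313, 90), keypad end at (313, 375). I'll descend, grip and lift.

{"fn": "jog_arm", "kwargs": {"moves": [0, 0, 0, 0.08, 0, 0, 0, 0, 0.16, 0, 0, 0, 0, 0.22, 0, 0, 0, 0, 0.245, 0, 0, 0, 0, 0.245, 0, 0, 0, 0, 0.245, 0, 1, 0, 0, 0.245, 0, 1, 0, 0, 0.245, 0, 1, 0, 0, 0.245, 0, 1, 0, 0, 0.245, 0, 1, 0, 0, 0.245, 0, 1, 0, 0, 0.245, 0, 1, 0, 0, 0.245, 0, 1, 0, 0, 0.245, 0], "grip_force": 40}}

```text
time: 4.38
eef_pos: [0.5446, -0.0758, 0.0285]
tcp_rot: [-0.0, 0.998, 0.063, 0.001]
contact_force: [-1.4, 0.5, 6.3]
width: 0.0674
finger_force: 47.0
```

{"fn": "jog_arm", "kwargs": {"moves": [1, 0, 0, -0.06, 0, 1, 0, 0, -0.12, 0, 1, 0, 0, -0.18, 0, 1, -0.02, 0.1, -0.18, -0.003, 1, -0.04, 0.2, -0.18, -0.006, 1, -0.06, 0.3, -0.18, -0.009, 1, -0.08, 0.4, -0.18, -0.0114, 1, -0.1, 0.5, -0.18, -0.0114, 1, -0.115, 0.565, -0.18, -0.0114, 1, -0.115, 0.565, -0.18, -0.0114, 1, -0.115, 0.565, -0.18, -0.0114, 1, -0.115, 0.565, -0.18, -0.0114]}}

```text
time: 5.88
eef_pos: [0.5271, -0.3038, 0.0989]
tcp_rot: [-0.001, 0.995, 0.1, -0.0]
contact_force: [-0.8, 0.6, -2.9]
width: 0.0676
finger_force: 46.9
```

```bash
cat > rel.py <<'E'
from h import *
import sys
from scipy.spatial.transform import Rotation as Ro
def pose():
    o=arm.get_obs(); R=Ro.from_quat(o['tcp_rot'],scalar_first=True).as_matrix(); print(round(o['time'],2),o['eef_pos'].round(4),'yaw',np.degrees(np.arctan2(R[1,0],R[0,0])).round(2),'F',o['contact_force'].round(1),'w',o['width'].round(4)); return o
yaw=np.radians(11.4); Q=np.array([[np.cos(yaw),-np.sin(yaw)],[np.sin(yaw),np.cos(yaw)]])
def dockf(p): return np.c_[(p[:,:2]-[.5417,-.3025])@Q*1000,p[:,2]*1000]
E
python3 - <<'E'
from rel import *
pose()
c=shot('wrist','w3'); l=dockf(cloud(c).reshape(-1,3))
t=(l[:,2]>95)&(l[:,2]<125)&(abs(l[:,0])<110)&(abs(l[:,1])<40); print('term',t.sum(),np.percentile(l[t],[.5,50,99.5],0).round(1).tolist())
m=t&(l[:,0]>0)
print([(k,*np.percentile(l[m&(abs(l[:,0]-k)<2.5)][:,1],[1,99]).round(1),np.median(l[m&(abs(l[:,0]-k)<2.5)][:,2]).round(1)) for k in (10,20,30,40,50,60)])
w=(l[:,2]>21)&(l[:,2]<28)&(abs(l[:,0]-88)<15)&(abs(l[:,1])<55); print('wall',w.sum(),np.percentile(l[w],[.5,50,99.5],0).round(1).tolist())
c=shot('scene','s3'); c=shot('side','d3')
E
```

```text
Traceback (most recent call last):
  File "rel.py", line 5, in pose
    o=arm.get_obs(); R=Ro.from_quat(o['tcp_rot'],scalar_first=True).as_matrix(); print(round(o['time'],2),o['eef_pos'].round(4),'yaw',np.degrees(np.arctan2(R[1,0],R[0,0])).round(2),'F',o['contact_force'].round(1),'w',o['width'].round(4)); return o
                                                                                                                                                                                                                         ^^^^^^^^^^^^^^^^
AttributeError: 'float' object has no attribute 'round'
```

```bash
sed -i "s/o\['width'\].round(4)/round(float(o['width']),4)/" rel.py
python3 - <<'E'
from rel import *
pose()
c=shot('wrist','w3'); l=dockf(cloud(c).reshape(-1,3))
t=(l[:,2]>95)&(l[:,2]<125)&(abs(l[:,0])<110)&(abs(l[:,1])<40); print('term',t.sum(),np.percentile(l[t],[.5,50,99.5],0).round(1).tolist())
m=t&(l[:,0]>0)
print([(k,*np.percentile(l[m&(abs(l[:,0]-k)<2.5)][:,1],[1,99]).round(1),np.median(l[m&(abs(l[:,0]-k)<2.5)][:,2]).round(1)) for k in (10,20,30,40,50,60)])
w=(l[:,2]>21)&(l[:,2]<28)&(abs(l[:,0]-88)<15)&(abs(l[:,1])<55); print('wall',w.sum(),np.percentile(l[w],[.5,50,99.5],0).round(1).tolist())
c=shot('scene','s3'); c=shot('side','d3')
E
```

```text
5.88 [ 0.5271 -0.3038  0.0989] yaw 11.45 F [-0.8  0.6 -2.9] w 0.0676
term 81666 [[-35.8, -36.3, 102.4], [18.4, 1.3, 111.2], [63.3, 37.8, 121.7]]
[(10, np.float64(-29.6), np.float64(32.7), np.float64(111.5)), (20, np.float64(-29.5), np.float64(32.6), np.float64(111.5)), (30, np.float64(-29.6), np.float64(32.6), np.float64(111.5)), (40, np.float64(-29.6), np.float64(32.6), np.float64(111.5)), (50, np.float64(-30.0), np.float64(33.0), np.float64(111.2)), (60, np.float64(-27.3), np.float64(30.3), np.float64(109.5))]
wall 7415 [[80.7, -43.5, 21.8], [87.8, -0.5, 24.5], [95.1, 42.8, 26.3]]
```

View pics/w3.png

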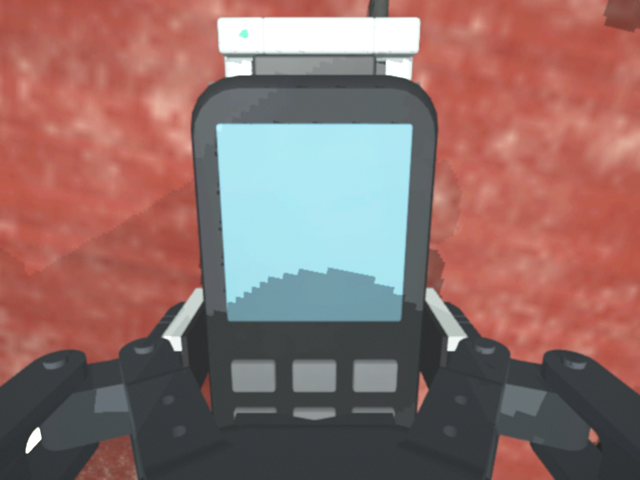

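The wrist picture shows the terminal level in the grip, toe edge at row 80, wall at (218–420, 35). The terminal sits 1.8 mm to the +y side of the wall's centre. I'll correct that, go down until the heel meets the latch top, and let it pitch toe-down in a lighter grip.

{"fn": "jog_arm", "kwargs": {"moves": [1, 0, 0.0045, 0.03, 0, 1, 0, 0.0045, 0.06, 0, 1, 0, 0.0045, 0.085, 0, 1, 0, 0.0045, 0.095, 0, 1, 0, 0.0045, 0.1, 0, 1, 0, 0.0045, 0.1, 0], "grip_force": 25}}

```text
time: 6.78
eef_pos: [0.5271, -0.3078, 0.0594]
tcp_rot: [0.0, 0.995, 0.098, 0.0]
contact_force: [-0.8, 0.4, -3.4]
width: 0.0674
finger_force: 46.9
```

{"fn": "jog_arm", "kwargs": {"moves": [1, 0, 0, 0.0025, 0, 1, 0, 0, 0.005, 0, 1, 0, 0, 0.0075, 0, 1, 0, 0, 0.01, 0, 1, 0, 0, 0.0125, 0, 1, 0, 0, 0.015, 0, 1, 0, 0, 0.0175, 0, 1, 0, 0, 0.02, 0, 1, 0, 0, 0.02, 0]}}

```text
time: 7.9
eef_pos: [0.5276, -0.308, 0.0514]
tcp_rot: [0.0, 0.995, 0.099, 0.001]
contact_force: [2.9, 0.5, 5.2]
width: 0.0674
finger_force: 48.1
```

```bash
cat > meas.py <<'E'
from rel import *
tag=sys.argv[1]; pose()
c=shot('wrist','w'+tag); l=dockf(cloud(c).reshape(-1,3))
for k in (0,15,30,45,55):
    t=(abs(l[:,0]-k)<2.5)&(l[:,2]>38)&(l[:,2]<85)&(abs(l[:,1])<40)
    print(k,np.percentile(l[t][:,1],[1,99]).round(1),np.median(l[t&(abs(l[:,1])<25)][:,2]).round(1))
t=(l[:,2]>38)&(l[:,2]<85)&(abs(l[:,1])<25)&(l[:,0]>30); print('toe x',np.percentile(l[t][:,0],[99,99.9]).round(1))
w=(l[:,2]>21)&(l[:,2]<28)&(abs(l[:,0]-88)<15)&(abs(l[:,1])<55); print('wall',w.sum(),np.percentile(l[w],[.5,50,99.5],0).round(1).tolist())
E
python3 meas.py 4; python3 - <<'E'
from rel import *
c=shot('side','d4'); img=cv2.imread('pics/d4.png')[170:270,270:410]; cv2.imwrite('pics/d4c.png',cv2.resize(img,None,fx=5.5,fy=5.5,interpolation=2))
E
```

```text
7.9 [ 0.5276 -0.308   0.0514] yaw 11.32 F [2.9 0.5 5.2] w 0.0674
0 [-39.2  39.4] 63.2
15 [-34.   28.9] 61.9
30 [-34.4  28.6] 60.5
45 [-34.2  28.6] 59.1
55 [-33.8  28.1] 56.9
toe x [62.8 63.3]
wall 8485 [[80.6, -43.3, 21.3], [84.9, 0.0, 24.4], [89.5, 42.8, 26.3]]
```

View pics/d4c.png

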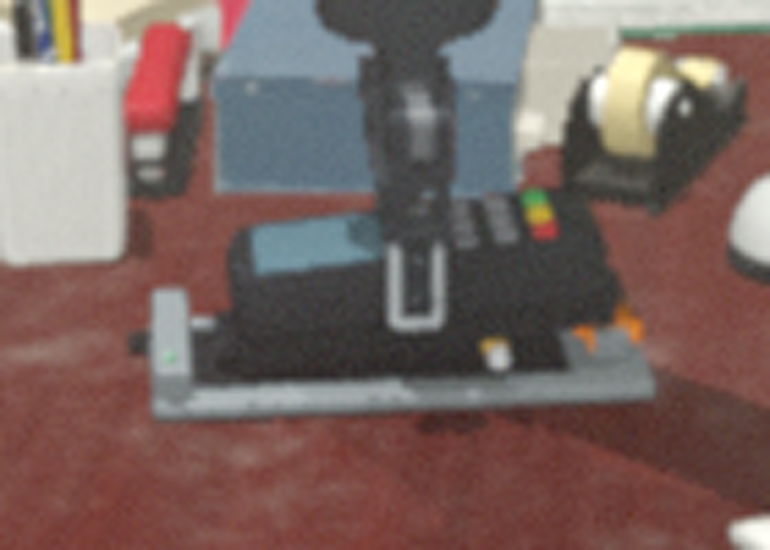

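The side crop shows the terminal pitched toe-down: heel on the latch at (590, 320), toe still a few mm above the floor. It is 2.4 mm off-centre to −y. I'll correct that and press on.

{"fn": "jog_arm", "kwargs": {"moves": [1, 0, -0.003, 0, 0, 1, 0, -0.006, 0.0025, 0, 1, 0, -0.006, 0.005, 0, 1, 0, -0.006, 0.0075, 0, 1, 0, -0.006, 0.01, 0, 1, 0, -0.006, 0.01, 0]}}

```text
time: 8.75
eef_pos: [0.5253, -0.3057, 0.0484]
tcp_rot: [-0.0, 0.995, 0.098, -0.001]
contact_force: [-1.7, 1.0, 12.5]
width: 0.0671
finger_force: 49.6
```

```bash
python3 meas.py 5
```

```text
8.75 [ 0.5253 -0.3057  0.0484] yaw 11.27 F [-1.7  1.  12.5] w 0.0671
0 [-33.4  34.1] 59.5
15 [-31.7  31.3] 57.5
30 [-31.4  31.3] 55.5
45 [-31.5  31.3] 53.4
55 [-30.   29.8] 50.8
toe x [60.5 60.9]
wall 6340 [[80.6, -43.2, 21.4], [83.5, 0.1, 24.3], [86.9, 42.8, 26.2]]
```

The toe is on the floor at a 7.7° tilt, centred to 0.1 mm. Now I'll push forward into the slot.

{"fn": "jog_arm", "kwargs": {"moves": [1, 0.005, 0, -0.001, 0, 1, 0.01, 0, -0.001, 0, 1, 0.015, 0, -0.001, 0, 1, 0.02, 0, -0.001, 0, 1, 0.025, 0, -0.001, 0, 1, 0.03, 0, -0.001, 0, 1, 0.03, 0, -0.001, 0]}}

```text
time: 9.68
eef_pos: [0.5341, -0.3046, 0.048]
tcp_rot: [-0.0, 0.995, 0.097, -0.003]
contact_force: [-6.1, -1.4, 10.3]
width: 0.0673
finger_force: 49.2
```

```bash
python3 meas.py 6
```

```text
9.68 [ 0.5341 -0.3046  0.048 ] yaw 11.09 F [-6.1 -1.4 10.3] w 0.0673
0 [-37.   35.2] 59.0
15 [-32.4  30.4] 58.3
30 [-32.5  30.5] 56.4
45 [-32.5  30.3] 54.4
55 [-32.8  30.7] 53.1
toe x [69.5 70.1]
wall 13931 [[80.7, -43.2, 21.8], [87.9, -0.5, 24.5], [95.3, 42.7, 26.3]]
```

{"fn": "jog_arm", "kwargs": {"moves": [1, 0.005, -0.002, 0, 0, 1, 0.01, -0.002, 0, 0, 1, 0.015, -0.002, 0, 0, 1, 0.02, -0.002, 0, 0, 1, 0.025, -0.002, 0, 0, 1, 0.03, -0.002, 0, 0, 1, 0.03, -0.002, 0, 0]}}

```text
time: 10.6
eef_pos: [0.5464, -0.3011, 0.0472]
tcp_rot: [-0.0, 0.995, 0.097, -0.003]
contact_force: [-5.1, -1.3, 5.3]
width: 0.0675
finger_force: 48.4
```

```bash
python3 meas.py 7
```

```text
10.6 [ 0.5464 -0.3011  0.0472] yaw 11.09 F [-5.1 -1.3  5.3] w 0.0675
0 [-33.5  34.1] 62.0
15 [-39.6  39.5] 58.2
30 [-31.   31.7] 57.5
45 [-31.2  31.6] 55.7
55 [-31.5  31.4] 54.5
toe x [81.9 82.6]
wall 10849 [[81.0, -43.3, 22.2], [89.2, -0.5, 24.5], [95.5, 42.8, 26.3]]
```

{"fn": "jog_arm", "kwargs": {"moves": [1, 0.0025, 0, 0, 0, 1, 0.005, 0, 0, 0, 1, 0.0075, 0, 0, 0, 1, 0.01, 0, 0, 0, 1, 0.01, 0, 0, 0]}}

```text
time: 11.28
eef_pos: [0.5464, -0.3011, 0.0467]
tcp_rot: [-0.001, 0.995, 0.096, -0.006]
contact_force: [-9.8, -2.5, 8.3]
width: 0.0674
finger_force: 48.8
```

```bash
python3 meas.py 8
```

```text
11.28 [ 0.5464 -0.3011  0.0467] yaw 11.05 F [-9.8 -2.5  8.3] w 0.0674
0 [-33.5  34.1] 61.5
15 [-39.6  39.6] 57.7
30 [-31.3  31.4] 57.1
45 [-31.6  31.3] 55.4
55 [-31.4  31.5] 54.3
toe x [82.1 82.8]
wall 11048 [[80.9, -43.4, 22.3], [89.3, -0.7, 24.5], [95.5, 42.8, 26.3]]
```

The tongue is in and the toe is against the wall: the tool no longer advances and the force rises. I'll release and rise.

{"fn": "jog_arm", "kwargs": {"moves": [0, 0.0, 0, 0, 0, 0, 0, 0, 0, 0, 0, -0.005, 0, 0, 0, 0, -0.01, 0, 0, 0, 0, -0.01, 0, -0.05, 0, 0, -0.01, 0, -0.12, 0, 0, -0.01, 0, -0.2, 0, 0, -0.01, 0, -0.2, 0, 1, -0.01, 0, -0.2, 0, 1, -0.01, 0, -0.2, 0, 1, -0.01, 0, -0.2, 0, 1, -0.01, 0, -0.2, 0]}}

```text
time: 12.82
eef_pos: [0.5497, -0.2998, 0.1271]
tcp_rot: [-0.0, 0.995, 0.098, -0.001]
contact_force: [-0.4, 0.0, 0.4]
width: 0.0125
finger_force: 0.0
```

```bash
python3 meas.py 9;  python3 - <<'E'
from rel import *
c=shot('side','d9'); img=cv2.imread('pics/d9.png')[170:270,270:410]; cv2.imwrite('pics/d9c.png',cv2.resize(img,None,fx=5.5,fy=5.5,interpolation=2))
E
```

```text
12.82 [ 0.5497 -0.2998  0.1271] yaw 11.3 F [-0.4  0.   0.4] w 0.0125
0 [-32.5  33. ] 59.0
15 [-32.6  32.8] 56.0
30 [-32.7  32.9] 55.6
45 [-32.9  33. ] 54.4
55 [-32.4  32.5] 53.5
toe x [81.6 82.1]
wall 4695 [[80.3, -43.6, 21.8], [88.6, -0.7, 24.5], [95.5, 42.9, 26.5]]
```

View pics/d9c.png

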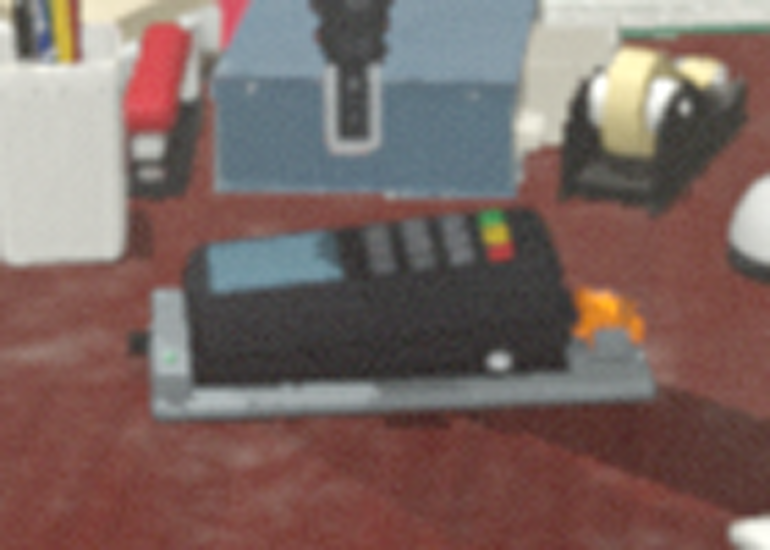

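The side crop shows the terminal hooked under the wall, with its heel resting on the latch's front bevel at (575, 300). Now I'll press heel_top with the closed fingers.

{"fn": "jog_arm", "kwargs": {"moves": [1, -0.06, 0.0025, 0, 0, 1, -0.12, 0.0025, 0, 0, 1, -0.175, 0.0025, 0.02, 0, 1, -0.175, 0.0025, 0.05, 0, 1, -0.175, 0.0025, 0.08, 0, 1, -0.175, 0.0025, 0.08, 0, 1, -0.175, 0.0025, 0.09, 0, 1, -0.175, 0.0025, 0.1, 0, 1, -0.175, 0.0025, 0.105, 0, 1, -0.175, 0.0025, 0.11, 0, 1, -0.175, 0.0025, 0.115, 0, 1, -0.175, 0.0025, 0.12, 0, 1, -0.175, 0.0025, 0.12, 0]}}

```text
time: 14.55
eef_pos: [0.481, -0.3151, 0.0798]
tcp_rot: [0.0, 0.995, 0.098, -0.0]
contact_force: [-1.9, -1.1, 1.8]
width: -0.0001
finger_force: 1.3
```

{"fn": "jog_arm", "kwargs": {"moves": [1, 0, 0, 0.005, 0, 1, 0, 0, 0.01, 0, 1, 0, 0, 0.015, 0, 1, 0, 0, 0.02, 0, 1, 0, 0, 0.025, 0, 1, 0, 0, 0.03, 0, 1, 0, 0, 0.03, 0]}}

```text
time: 15.42
eef_pos: [0.4818, -0.3142, 0.072]
tcp_rot: [-0.001, 0.995, 0.099, 0.001]
contact_force: [-5.9, 4.2, 27.7]
width: -0.0002
finger_force: 13.9
```

TCP z of 0.072 matches the seated height. I'll rise and check.

{"fn": "jog_arm", "kwargs": {"moves": [1, 0, 0, 0, 0, 1, 0, 0, -0.05, 0, 1, 0, 0, -0.15, 0, 1, 0, 0, -0.25, 0, 1, 0, 0, -0.35, 0, 1, 0, 0, -0.35, 0, 1, 0, 0, -0.35, 0]}}

```text
time: 16.3
eef_pos: [0.4811, -0.3139, 0.2069]
tcp_rot: [-0.001, 0.995, 0.099, -0.0]
contact_force: [0.7, 0.6, -1.3]
width: -0.0001
finger_force: 0.0
```

```bash
python3 meas.py 10;  python3 - <<'E'
from rel import *
c=dict(np.load('pics/w10.npz')); l=dockf(cloud(c).reshape(-1,3))
t=(l[:,2]>44)&(l[:,2]<58)&(abs(l[:,0])<95)&(abs(l[:,1])<34)
A=np.c_[l[t][:,:2],np.ones(t.sum())]
i=abs(A[:,0])<60; print('slopes deg',np.degrees(np.linalg.lstsq(A[i],l[t][i][:,2],rcond=None)[0][:2]), np.percentile(l[t],[.3,50,99.7],0).round(1).tolist())
c=shot('scene','s10'); img=cv2.imread('pics/s10.png')[215:295,290:420]; cv2.imwrite('pics/s10c.png',cv2.resize(img,None,fx=6,fy=6,interpolation=2))
E
```

```text
16.3 [ 0.4811 -0.3139  0.2069] yaw 11.33 F [ 0.7  0.6 -1.3] w -0.0001
0 [-33.   32.7] 51.3
15 [-33.2  32.7] 51.4
30 [-33.3  32.1] 51.5
45 [-32.8  32.4] 51.4
55 [-33.3  32.7] 51.5
toe x [75.4 75.9]
wall 162 [[80.3, -43.9, 21.1], [81.4, 31.2, 23.7], [82.6, 42.5, 25.8]]
slopes deg [ 0.01476723 -0.03566636] [[-76.7, -33.3, 44.3], [8.3, -0.4, 50.8], [75.5, 32.7, 54.0]]
```

View pics/s10c.png

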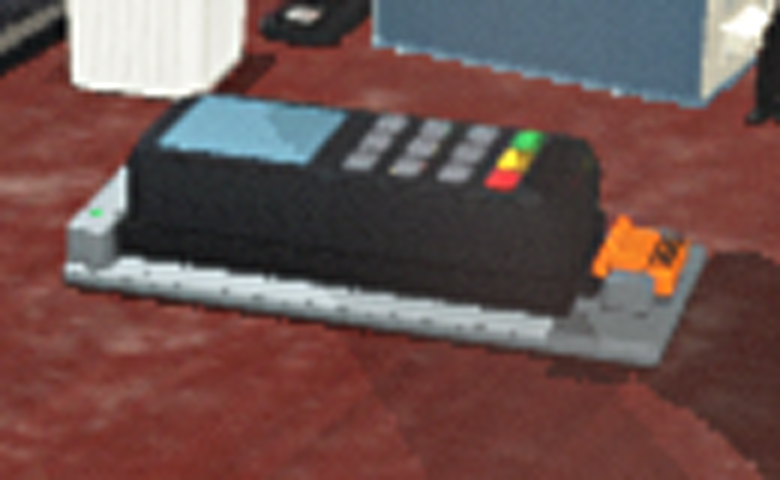

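The crop shows the terminal flat on the dock with the latch upright behind its heel at (640, 255). I'll compare the latch's pixels with the start picture, then hand in.

```bash
python3 - <<'E'
from rel import *
P=[]
for t in('scene0','s10'):
    i=cv2.cvtColor(cv2.imread(f'pics/{t}.png'),cv2.COLOR_BGR2HSV)[240:275,384:412]
    m=cv2.inRange(i,(5,180,150),(22,255,255)); ys,xs=np.nonzero(m); P.append(xs.max()); print(t,len(xs),xs.min()+384,xs.max()+384,ys.min()+240,ys.max()+240)
if abs(int(P[0])-int(P[1]))<=1: print(arm.hand_in())
E
```

```text
scene0 76 389 403 251 263
s10 91 389 403 251 263
the job is handed in; nothing more can be done
None
```

The terminal is hooked into the slot, pressed onto the pegs and lying flat on its dock, with the latch back at its starting position. I handed the job in at about 16 s. No verdict was returned, and I did not re-check the other desk items, though no move was planned near them.

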